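# Turn the film magazine plate side down into the green bay

### The arm

A 6-joint arm with a two-finger parallel gripper is mounted at the origin on a cart in front of the work surface, level with it; the furniture and walls round the work are solid. World frame = base frame: x ahead of the robot, y to its left, z up, the work surface at z = 0. Lengths are in mm, angles in degrees, forces in N, time in s.
With the tool pointing down it reaches from about 350 to 925 mm from the base axis. Payload 6.4 kg.
Tool frame: the origin (TCP) lies midway between the tips of the shut fingers; the grasp point (between the pads) lies 19 mm behind it (tcp_to_grasp is the distance from the TCP to the grasp point, in mm); z points along the fingers, y is the line along which they close (so a half turn about z gives the same grasp; the last joint's range is limited). The gripper opens to 94 mm and grips with 3 to 60 N. Pads are 16 mm wide; open, the fingers measure 119 mm over their backs; the gripper's body (75 mm by 177 mm) begins 78 mm behind the grasp point.
Start: joints at [66.457, 14.043, 89.255, -0, 76.702, -9.975], TCP at [152.482, 631.873, 205.455] pointing down, gripper open.
Joint ranges: [-179.41, 179.41], [-58.25, 129.5], [7.25, 145.43], [-54.29, 234.29], [11.92, 165.04], [-157.13, 157.13]. Speed limits (degrees/s): [147.25, 147.25, 180, 180, 180, 180].

### API

Orientations are given as [roll, pitch, yaw] about the fixed x, y, z axes, in that order (R = Rz(yaw) Ry(pitch) Rx(roll)).
In Python, from rig import observe, capture, camera_info, hand_in, cut_out, landmark_of, tcp_to_grasp gives the robot as it stands. The module is installed in compiled form; this text tells all that it offers.
- The arm moves only by the tool step_arm, never from a script. Its argument "rows" is a list of rows, each a list of 3 entries, a list of its own where there are three numbers: the shift along the tool's x, y, z in mm, then the turn about the tool's z in rad, then the opening, from 0 (shut) to 1 (fully open). In form: [[[tx, ty, tz], spin, gripper], ...]. A call has 1 to 20 rows; each row shifts and turns the commanded pose from where the row before left it, along the tool's axes as they then stand; what a row does not reach is not made up. A row lasts 1/10 s, in which the tool goes at most 50 mm and 8.59 degrees, less where a joint would pass 70% of its speed; a pose out of reach is approached as far as the arm can. A call with a gripper value outside its range is refused whole. The fingers move at their own pace and stop on an object; "force" is the grip in N (left out, the last holds). Time passes only in rows, so rows that do not move let the fingers close. It gives the time, the measured TCP pose, the force, the opening and the grip force at its end, in the units of the state.
- observe(): the state, without advancing time (a new reading comes with each control period).
- capture(name): name is "scene" or "top"; returns the picture (400x640x3 uint8, red, green, blue); there is no depth.
- camera_info(name): a dict with "vfov" (degrees; the focal length in pixels is half the picture's height over the tangent of half this angle, whatever the lens; pixels are square), "cx", "cy" (the principal point, pixels), "camera_from_world" (4x4, takes a point from world to camera coordinates). Camera axes: x right, y down, z forward; pixel columns grow to the right and rows downward; lengths in mm; the calibration is good to about 2 mm. A picture is of the moment at which its call begins. camera_info takes no time and is no camera call.
- hand_in(): hands the job in; it is judged then, once.
Trained networks look in the newest picture that a camera, given by its name, has taken for a name from the list of things; names that differ only in an ending like _2 or _b are one class to them, and where a whole thing is asked for, a point or a joint stands for the part that bears it (a point fixed in the world has none). Each returns a list of dicts, best first, with "confidence" (0 to 1); they miss things now and then, are a little off and sometimes report something else, mostly with a low value. They report only what shows in the picture. A call takes as long as a camera call. They do not tell look-alikes from the thing itself.
- cut_out(query, camera): "region" (400x640 bool, what is visible of it) and "at" ([column, row] in pixels, amid what is visible of it).
- landmark_of(query, camera): "at" ([column, row] in pixels: a listed point, or the origin of a listed thing).
The state is a dict: "t": time; "joints": joint angles; "joint_velocities": joint speeds; "joint_efforts": joint torques, N m; "tcp_pos": TCP position; "orientation": TCP orientation; "ft_force": force on the tool from outside, world axes, zero at the start; "ft_torque": the same for the moment, N m; "width": opening from 0.0 (shut) to 1.0 (fully open); "finger_force": force on a finger pad.
Only numpy, scipy, OpenCV 4.12 (cv2) and the standard library are available. Lean on these libraries where they do the work, as an engineer would, in place of code of your own. Each camera call takes 0.05 s, during which the arm holds its last target. There are 200 camera calls.

### The job

The sheet-film magazine lies with its metal plate upward in the gap of the loading station. Turn it over end for end so that it lies flat in the bay with the green mat, metal plate down, and push it square and fully home against that bay's end wall. Leave the loupe, the dropper bottle and the tin beside the work where they stand.

Things in the scene. Friction and masses are not known exactly. Their poses are not given: they have to be found in the camera images.
- station: Fixed loading station, 124 mm (x) by 518 mm (y). Origin: on the worktop in the middle of its gap. y runs along the row bay - gap - bay, x across it, away from the robot. Gap (bare worktop): y = -78 to +78 mm. Bays: |y| = 78 to 253 mm, open toward the gap, walls 18 mm high (above the worktop), 6 mm thick, on both sides and the outer end (inner face |y| = 253 mm).
- gap_center (a point): Same point as the station's origin. A guide rail (x = -54 to -48 mm, 14 mm high) closes the robot's side of the gap; the far side is open. The magazine slides freely in the gap, and stops at the rail and at the 8 mm high edge of either bay's floor.
- mat_green: Fixed green mat, 111 x 174 x 2 mm, on the floor of the bay where the magazine belongs, at the station's +y or -y end. Origin: centre of its underside, 6 mm above the worktop; axes as the station's. Its top, the bay floor, is 8 mm above the worktop; the bay is 112 mm wide inside (x = -56 to +56 mm).
- mat_red: Fixed red mat of the same size, on the floor of the other bay, which is built alike.
- magazine: Loose block 90 (x) by 110 (y) by 40 mm (z), 0.2 to 0.4 kg. z = 0 to 32: black body; z = 32 to 40: metal plate over the whole 90 x 110 face. In the middle of each 90 mm wide end (y = -55, +55) is a finger notch under the plate, 54 wide, 16 deep, z = 0 to 32: the plate overhangs it. Origin: centre of the black, yellow-labelled face. Starts in the gap on that face (z up); must end z down.
- magazine_center (a point): Centre of the magazine block, 20 mm from the black face and from the plate's outer face; axes as the magazine's.
- loupe: Loose bystander: black loupe, 47 mm diameter, 42 mm high. Origin: centre of its underside.
- dropper_bottle: Loose bystander: brown dropper bottle, 29 mm diameter, 101 mm high. Origin: centre of its underside.
- film_tin: Loose bystander: round grey tin, 70 mm diameter, 41 mm high. Origin: centre of its underside.
Things that resemble listed ones, but are neither listed nor needed, are in the scene too. Of the things shaped like the magazine, the black one is meant.

How it is judged:
By the outcome, as a careful person would: the job done as asked, in the order asked, and still so for the second after the job is handed in, with the robot touching nothing.
It also fails if it takes over 54 s, if anything falls off the work surface, if the arm or the gripper's body presses on something with over 40 N, if the wrist force passes 120 N, or if a joint passes its speed limit or range.

## Working session

There is one attempt and no reset: what is moved stays moved. The work goes in short steps, Python scripts to look and compute and a tool call to move; the robot and the scene stay as the last step left them, time stands still between calls to the robot, and variables do not carry over. Pictures are saved under pics/ and viewed, at most 10 in all, crops included, and the job is handed in when it is done.

Besides the shell and the picture viewer there is one more tool, called as name(argument=value, ...), one argument or row to a line, values as JSON. step_arm: Moves the arm, as the interface text tells. Its arguments: {"type":"object","properties":{"rows":{"type":"array"},"force":{"type":"number"}},"required":["rows"]}

```bash
mkdir -p pics; ls; python3 - <<'E'
from rig import *
import cv2,numpy as np
print({k:np.round(v,2).tolist() for k,v in observe().items()},tcp_to_grasp)
for c in("scene","top"):
    im=capture(c);cv2.imwrite(f"pics/{c}0.png",im[:,:,::-1]);i=camera_info(c)
    M=np.array(i["camera_from_world"]);print(c,i["vfov"],i["cx"],i["cy"],M.round(3).tolist())
    for q in("gap_center","magazine_center","mat_green","mat_red","magazine","loupe","dropper_bottle","film_tin"):
        print(q,[(np.round(d["at"],1).tolist(),round(d["confidence"],2)) for d in landmark_of(q,c)][:3])
E
```

```text
pics
{'t': 0.0, 'joints': [66.46, 14.08, 89.32, -0.0, 76.7, -9.97], 'joint_velocities': [0.09, 0.05, 0.08, 0.05, 0.06, 0.12], 'joint_efforts': [-0.0, -41.58, -31.46, 0.07, 0.03, -0.0], 'tcp_pos': [152.25, 631.29, 204.35], 'orientation': [-179.89, -0.02, 166.43], 'ft_force': [1.01, 0.61, -0.11], 'ft_torque': [-0.03, 0.02, 0.07], 'finger_force': 0.0, 'width': 1.0} 18.8
scene 56.727506493392255 323.2447428319117 201.78081207944035 [[-0.624, 0.781, 0.021, 430.249], [0.479, 0.404, -0.779, -203.615], [-0.617, -0.476, -0.626, 1342.135], [0.0, 0.0, 0.0, 1.0]]
gap_center []
magazine_center [([285.1, 151.6], 0.96), ([367.9, 210.9], 0.55)]
mat_green [([421.9, 241.3], 0.59)]
mat_red [([330.7, 188.9], 0.87)]
magazine [([284.6, 154.0], 0.89), ([369.1, 220.4], 0.88)]
loupe [([418.4, 299.7], 0.7)]
dropper_bottle [([371.6, 280.8], 0.69)]
film_tin [([328.3, 252.9], 0.84)]
top 45.15689195660442 313.4154753642891 198.291995788545 [[0.018, -1.0, 0.002, -98.124], [-0.986, -0.018, -0.165, 559.792], [0.165, 0.001, -0.986, 1342.638], [0.0, 0.0, 0.0, 1.0]]
gap_center []
magazine_center [([279.5, 216.0], 0.84), ([415.6, 254.2], 0.63)]
mat_green [([221.9, 219.1], 0.62)]
mat_red [([332.2, 227.1], 0.97)]
magazine [([279.2, 216.7], 0.97), ([415.9, 252.0], 0.56)]
loupe [([201.4, 166.0], 0.54)]
dropper_bottle [([238.2, 163.2], 0.64)]
film_tin [([282.7, 163.2], 0.86)]
```

```bash
python3 - <<'E'
import cv2
im=cv2.imread("pics/top0.png");cv2.imwrite("pics/topc.png",cv2.resize(im[100:320,150:470],None,fx=2.5,fy=2.5))
E
```

```text
(no output)
```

View pics/topc.png

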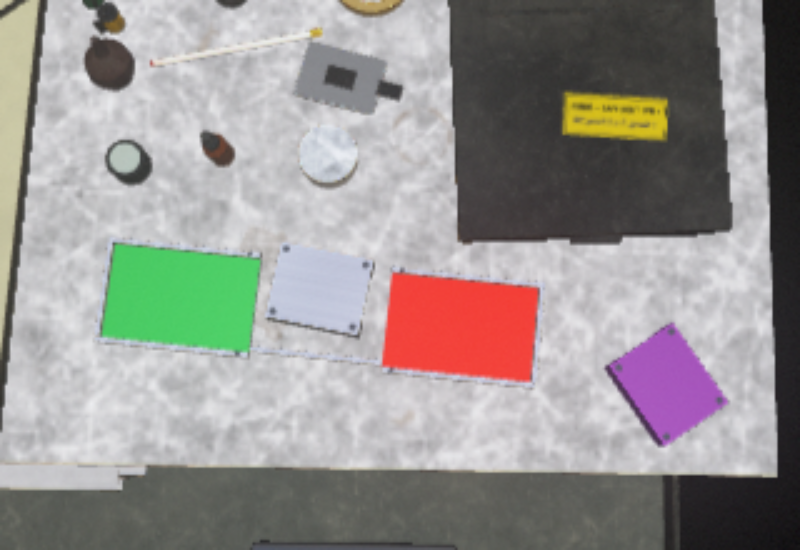

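View pics/scene0.png

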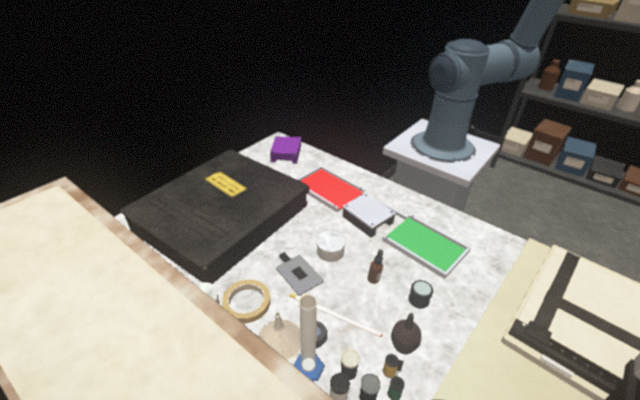

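Top view: green bay at crop (180,298) is the +y end. The magazine, plate up, is at (320,290), off the rail, and the red bay is at (460,325). The tin, bottle and loupe stand beyond on the far side, and the purple block on the right is a look-alike. Next I fit poses by colour.

```bash
cat > h.py <<'E'
from rig import *
import cv2,numpy as np
from scipy.optimize import least_squares
def cam(c):
    i=camera_info(c);return np.array(i["camera_from_world"]),200/np.tan(np.radians(i["vfov"]/2)),i["cx"],i["cy"]
def proj(c,P):
    M,f,cx,cy=cam(c);p=np.atleast_2d(P)@M[:3,:3].T+M[:3,3];return p[:,:2]/p[:,2:]*f+[cx,cy]
def back(c,uv,z):
    M,f,cx,cy=cam(c);R=M[:3,:3];o=-R.T@M[:3,3]
    d=R.T@np.array([(uv[0]-cx)/f,(uv[1]-cy)/f,1]);return o+d*(z-o[2])/d[2]
def quad(m):
    c=max(cv2.findContours(m.astype(np.uint8),cv2.RETR_EXTERNAL,cv2.CHAIN_APPROX_NONE)[0],key=cv2.contourArea)
    return cv2.minAreaRect(c),c
def rect(c,cont,z):
    P=np.array([back(c,p[0],z)[:2] for p in cont],np.float32);return cv2.minAreaRect(P)
E
python3 - <<'E'
from h import *
g={}
for c in("top","scene"):
    im=capture(c).astype(int);r,gg,b=im[...,0],im[...,1],im[...,2]
    for n,m in(("green",(gg>r+60)&(gg>b+60)),("red",(r>gg+80)&(r>b+80))):
        _,ct=quad(m);print(c,n,rect(c,ct,8)); M=cv2.moments(m.astype(np.uint8),True);print(back(c,(M['m10']/M['m00'],M['m01']/M['m00']),8))
    for q,z in(("magazine_center",20),("loupe",0),("dropper_bottle",0),("film_tin",0)):
        d=landmark_of(q,c)
        if q=="magazine_center": d.sort(key=lambda d:abs(back(c,d["at"],z)[1]-back(c,(M['m10']/M['m00'],M['m01']/M['m00']),8)[1]-160))
        if d:print(c,q,back(c,d[0]["at"],z).round(),d[0]["confidence"])
    if c=="top":
        d=min(cut_out("magazine",c),key=lambda d:abs(d["at"][0]-279)); _,ct=quad(d["region"]);print("mag",rect(c,ct,40))
E
```

```text
top green ((502.4709167480469, 180.08106994628906), (173.8021240234375, 109.81159973144531), 84.96947479248047)
[503.60721727 186.01666635   8.        ]
top red ((473.63958740234375, -149.5408477783203), (173.85684204101562, 111.7593994140625), 85.03327178955078)
[ 473.10780981 -149.51373934    8.        ]
top magazine_center [514.  20.  20.] 0.82
top loupe [502. 185.   0.] 0.62
top dropper_bottle [678. 132.   0.] 0.41
top film_tin [682.  13.   0.] 0.61
mag ((510.61907958984375, 14.738033294677734), (108.69737243652344, 90.94554901123047), 79.71755981445312)
scene green ((499.8258972167969, 179.4773712158203), (169.23931884765625, 99.0376968383789), 84.69621276855469)
[502.58764638 184.68490232   8.        ]
scene red ((472.0123291015625, -150.3394775390625), (177.1020965576172, 109.09017944335938), 84.72338104248047)
[ 471.12155988 -143.97421877    8.        ]
scene magazine_center [510.   9.  20.] 0.7
scene loupe [667. 246.   0.] 0.67
scene dropper_bottle [678. 140.   0.] 0.53
scene film_tin [677.   6.   0.] 0.8
```

step_arm(
  rows=[
    [[0, 0, 0], -0.075, 0.65],
    [[0, 0, 0], -0.075, 0.65],
    [[-26.5, -32.4, 0], 0, 0.65],
    [[-26.5, -32.4, 0], 0, 0.65],
    [[-26.5, -32.4, 0], 0, 0.65],
    [[-26.5, -32.4, 0], 0, 0.65],
    [[-26.5, -32.4, 0], 0, 0.65],
    [[-26.5, -32.4, 0], 0, 0.65],
    [[-26.5, -32.4, 0], 0, 0.65],
    [[-26.5, -32.4, 0], 0, 0.65],
    [[-26.5, -32.4, 0], 0, 0.65],
    [[-26.5, -32.4, 0], 0, 0.65],
    [[-26.5, -32.4, 0], 0, 0.65],
    [[-26.5, -32.4, 0], 0, 0.65],
    [[-26.5, -32.4, 0], 0, 0.65],
    [[-26.5, -32.4, 0], 0, 0.65],
    [[-26.5, -32.4, 0], 0, 0.65],
    [[-26.5, -32.4, 0], 0, 0.65],
  ],
)

```text
t: 3.25
tcp_pos: [530.8, 77.1, 205.7]
orientation: [180.0, 0.0, 175.0]
ft_force: [0.3, 0.8, 0.5]
width: 0.647
finger_force: 0.0
```

step_arm(
  rows=[
    [[-25.4, -32, 0], 0, 0.65],
    [[-25.4, -32, 0], 0, 0.65],
    [[0, 0, 48], 0, 0.65],
    [[0, 0, 48], 0, 0.65],
    [[0, 0, 48], 0, 0.65],
    [[0, 0, 46], 0, 0.65],
    [[0, 0, 5], 0, 0.65],
    [[0, 0, 0], 0, 0.65],
  ],
)

```text
t: 4.05
tcp_pos: [574.4, 10.6, 10.0]
orientation: [180.0, -0.1, 175.0]
ft_force: [0.4, 0.4, 0.3]
width: 0.652
finger_force: 0.0
```

```bash
python3 - <<'E'
from h import *
im=capture("top");cv2.imwrite("pics/t1.png",cv2.resize(im[140:260,180:380],None,fx=4,fy=4,interpolation=cv2.INTER_CUBIC)[:,:,::-1])
print(observe()["tcp_pos"])
E
```

```text
[576.06822645  10.34011977  11.93460497]
```

View pics/t1.png

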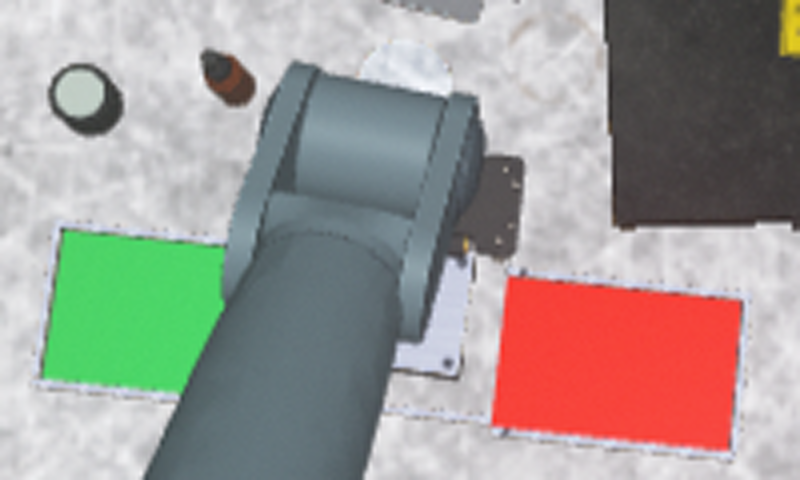

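step_arm(
  rows=[
    [[5, 0, 0], 0, 0.65],
    [[3, 0, 0], 0, 0.65],
    [[3, 0, 0], 0, 0.65],
    [[3, 0, 0], 0, 0.65],
    [[3, 0, 0], 0, 0.65],
    [[3, 0, 0], 0, 0.65],
    [[0, 0, 0], 0, 0.65],
    [[0, 0, 0], 0, 0.65],
  ],
)

```text
t: 4.9
tcp_pos: [554.7, 12.3, 10.2]
orientation: [180.0, -0.0, 175.0]
ft_force: [0.8, -0.6, 0.6]
width: 0.648
finger_force: 0.8
```

```bash
python3 - <<'E'
from h import *
capture("scene")
S=[observe() for _ in range(3)]
print([s["tcp_pos"].round(1) if hasattr(s["tcp_pos"],'round') else s["tcp_pos"] for s in S],S[0]["ft_force"])
E
```

```text
[array([554.7,  12.3,  10.1]), array([554.7,  12.3,  10.1]), array([554.7,  12.3,  10.1])] [2.14722468 0.00218764 0.95268863]
```

step_arm(
  rows=[
    [[-3, 0, 0], 0, 0.65],
    [[0, 0, -45], 0, 0.8],
    [[0, 0, -10], 0, 1],
    [[28, -20.6, 0], 0, 1],
    [[28, -20.7, 0], 0, 1],
    [[0, 0, 0], 0.1428, 1],
    [[0, 0, 0], 0.1428, 1],
    [[0, 0, 0], 0.1428, 1],
    [[0, 0, 0], 0.1428, 1],
    [[0, 0, 0], 0.1428, 1],
    [[0, 0, 0], 0.1428, 1],
    [[0, 0, 0], 0.1428, 1],
    [[0, 0, 0], 0.1428, 1],
    [[0, 0, 0], 0.1428, 1],
    [[0, 0, 0], 0.1428, 1],
    [[0, 0, 0], 0.1428, 1],
    [[0, 0, 0], 0, 1],
  ],
)

```text
t: 6.65
tcp_pos: [498.1, -24.1, 64.7]
orientation: [-179.9, -0.0, 85.0]
ft_force: [0.7, 0.3, 0.0]
width: 1.003
finger_force: 0.0
```

```bash
python3 - <<'E'
from h import *
im=capture("scene");cv2.imwrite("pics/s2.png",cv2.resize(im[120:270,290:490],None,fx=4,fy=4,interpolation=cv2.INTER_CUBIC)[:,:,::-1])
print(observe()["tcp_pos"],observe()["orientation"])
O=np.array([488,15.3]);X=np.array([.9962,-.0872]);Y=np.array([.0872,.9962])
# predicted magazine plate corners
for a,b in((45,55),(45,-55),(-45,-55),(-45,55)): print((a,b),(proj("scene",[*(O+X*(13.9+a)+Y*(1.4+b)),40])-[290,120])*4)
E
```

```text
[498.15537507 -24.17790415  64.82106774] [-1.79920508e+02 -1.18080115e-02  8.51916677e+01]
(45, 55) [[350.26205332 415.61594256]]
(45, -55) [[220.11733411 338.34687599]]
(-45, -55) [[303.07984397 281.87183462]]
(-45, 55) [[431.32909817 351.84978955]]
```

View pics/s2.png

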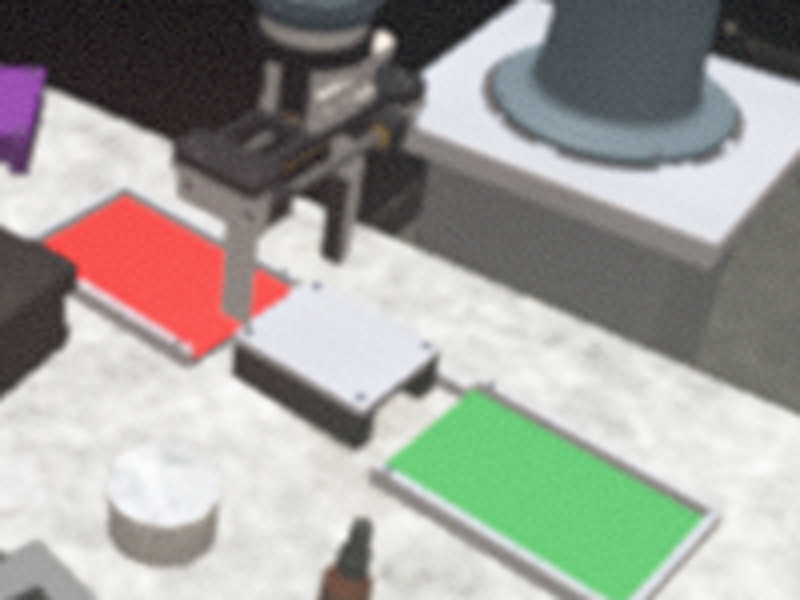

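```bash
python3 - <<'E'
from h import *
im=capture("scene");O=np.array([488,15.3]);X=np.array([.9962,-.0872]);Y=np.array([.0872,.9962])
g=cv2.GaussianBlur(cv2.cvtColor(im,cv2.COLOR_RGB2GRAY),(0,0),0.7).astype(np.float32)
gx=cv2.Sobel(g,cv2.CV_32F,1,0);gy=cv2.Sobel(g,cv2.CV_32F,0,1)
d=max((d for d in cut_out("magazine","scene") if abs(d["at"][0]-369)<25),key=lambda d:d["confidence"])
print(d["at"],d["confidence"],d["region"].sum())
def fit(hx,hy,z,c0,w,edges):
    mag=np.hypot(gx,gy)
    def score(p):
        s=0
        cx,cy,th=p;Xr=X*np.cos(th)+Y*np.sin(th);Yr=-X*np.sin(th)+Y*np.cos(th)
        for e in edges:
            t=np.linspace(-.85,.85,60)
            if e[0]=='x':P=[O+Xr*(e[1]*hx)+Yr*(k*hy)+X*cx+Y*cy for k in t]
            else:P=[O+Xr*(k*hx)+Yr*(e[1]*hy)+X*cx+Y*cy for k in t]
            uv=proj("scene",np.c_[P,np.full(60,z)]).astype(np.float32)
            s+=cv2.remap(mag,uv[:,:1],uv[:,1:],cv2.INTER_LINEAR).mean()
        return s
    best=max(((score((a,b,th)),a,b,np.degrees(th)) for a in np.arange(c0[0]-9,c0[0]+9,.75) for b in np.arange(c0[1]-9,c0[1]+9,.75) for th in np.radians(w)))
    return best
print("mag",fit(45,55,40,(13.9,1.4),[-2,-1,0,1,2],[('x',1),('y',1),('x',-1)]))
print("mat",fit(55.5,87,8,(0,165.5),[-1,0,1],[('x',1),('y',1),('y',-1),('x',-1)]))
E
```

```text
[371.7, 209.9] 0.59 1325Traceback (most recent call last):
  File "<stdin>", line 21, in <module>
  File "<stdin>", line 19, in fit
  File "<stdin>", line 19, in <genexpr>
  File "<stdin>", line 16, in score
  File "h.py", line 7, in proj
    M,f,cx,cy=cam(c);p=np.atleast_2d(P)@M[:3,:3].T+M[:3,3];return p[:,:2]/p[:,2:]*f+[cx,cy]
              ~~~^^^
  File "h.py", line 5, in cam
    i=camera_info(c);return np.array(i["camera_from_world"]),200/np.tan(np.radians(i["vfov"]/2)),i["cx"],i["cy"]
ValueError: time passes only in moves, steps and waits
```

```bash
sed -i 's/^def cam(c):/import functools\n@functools.lru_cache(None)\ndef cam(c):/' h.py; python3 - <<'E'
from h import *
im=capture("scene");O=np.array([488,15.3]);X=np.array([.9962,-.0872]);Y=np.array([.0872,.9962])
g=cv2.GaussianBlur(cv2.cvtColor(im,cv2.COLOR_RGB2GRAY),(0,0),0.7).astype(np.float32)
mag=np.hypot(cv2.Sobel(g,cv2.CV_32F,1,0),cv2.Sobel(g,cv2.CV_32F,0,1))
def fit(hx,hy,z,c0,w,edges):
    t=np.linspace(-.85,.85,60);o=t*0+1
    L=np.vstack([np.c_[o*e[1]*hx,t*hy] if e[0]=='x' else np.c_[t*hx,o*e[1]*hy] for e in edges])
    def score(a,b,th):
        c,s=np.cos(th),np.sin(th);S=L@np.array([[c,s],[-s,c]])+[a,b]
        P=O+S[:,:1]*X+S[:,1:]*Y
        uv=proj("scene",np.c_[P,np.full(len(P),z)]).astype(np.float32)
        return cv2.remap(mag,uv[:,:1],uv[:,1:],cv2.INTER_LINEAR).mean()
    return max((score(a,b,np.radians(h)),a,b,h) for a in np.arange(c0[0]-9,c0[0]+9,.75) for b in np.arange(c0[1]-9,c0[1]+9,.75) for h in w)
print("mag",fit(45,55,40,(13.9,1.4),[-2,-1,0,1,2],[('x',1),('y',1),('x',-1)]))
print("mag2",fit(45,55,40,(13.9,1.4),[-2,-1,0,1,2],[('x',1),('y',1)]))
print("mat",fit(55.5,87,8,(0,165.5),[-1,0,1],[('x',1),('y',1),('y',-1),('x',-1)]))
E
```

```text
mag (np.float32(212.99995), np.float64(6.4), np.float64(2.9000000000000004), -1)
mag2 (np.float32(308.4251), np.float64(6.4), np.float64(2.9000000000000004), -1)
mat (np.float32(151.3316), np.float64(-8.25), np.float64(163.25), 0)
```

```bash
python3 - <<'E'
from h import *
im=capture("scene");O=np.array([488,15.3]);X=np.array([.9962,-.0872]);Y=np.array([.0872,.9962])
big=cv2.resize(im[155:275,300:475],None,fx=4.5,fy=4.5,interpolation=cv2.INTER_CUBIC)[:,:,::-1].copy()
def poly(p,z,col):
    P=np.array([[*(O+X*a+Y*b),z] for a,b in p]);uv=(proj("scene",P)-[300,155]+.5)*4.5
    cv2.polylines(big,[np.round(uv*16).astype(np.int32)],True,col,1,cv2.LINE_AA,4)
for s in(1,-1):
    poly([(-62,78*s),(62,78*s),(62,259*s),(-62,259*s)],18,(255,0,0))
poly([(-54,-78),(-48,-78),(-48,78),(-54,78)],14,(255,0,255))
poly([(13.9+a,1.4+b) for a,b in((-45,-55),(45,-55),(45,55),(-45,55))],40,(0,0,255))
cv2.imwrite("pics/s3.png",big)
E
```

```text
(no output)
```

View pics/s3.png

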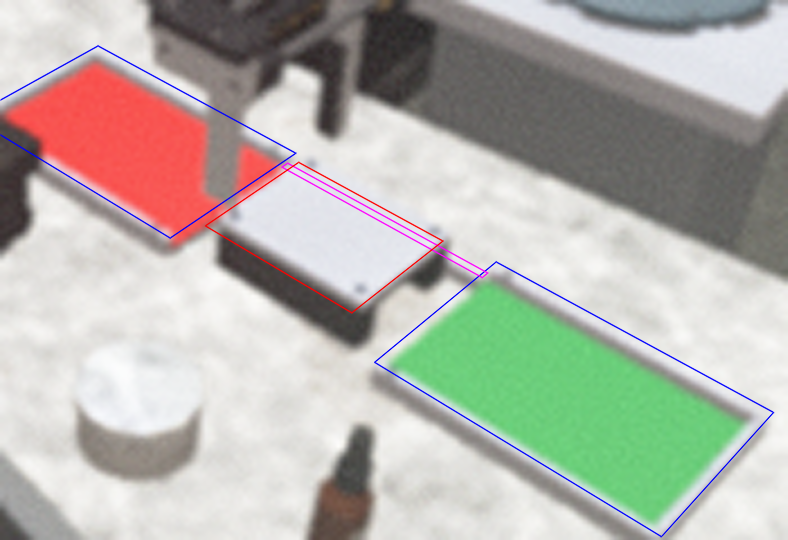

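step_arm(
  rows=[
    [[0, 0, -45], 0, 1],
    [[-25, 0, -40], 0, 1],
    [[-45, 0, 0], 0, 1],
    [[-45, 0, 0], 0, 1],
    [[-45, 0, 0], 0, 1],
    [[-45, 0, 0], 0, 1],
    [[-45, 0, 0], 0, 1],
    [[0, 0, 0], 0, 1],
  ],
)

```text
t: 7.7
tcp_pos: [476.5, -277.9, 150.8]
orientation: [180.0, 0.1, 84.8]
ft_force: [0.1, 0.7, 0.7]
width: 1.001
finger_force: 0.0
```

```bash
python3 - <<'E'
from h import *
im=capture("top");O=np.array([488,15.3]);X=np.array([.9962,-.0872]);Y=np.array([.0872,.9962])
print(observe()["tcp_pos"])
d=min(cut_out("magazine","top"),key=lambda d:abs(d["at"][0]-279));_,ct=quad(d["region"]);r=rect("top",ct,40);print(r)
D=np.array(r[0])-O;print("xs,ys",D@X,D@Y)
big=cv2.resize(im[170:270,190:360],None,fx=4.5,fy=4.5,interpolation=cv2.INTER_CUBIC)[:,:,::-1].copy()
def poly(p,z,col):
    P=np.array([[*(O+X*a+Y*b),z] for a,b in p]);uv=(proj("top",P)-[190,170]+.5)*4.5
    cv2.polylines(big,[np.round(uv*16).astype(np.int32)],True,col,1,cv2.LINE_AA,4)
for s in(1,-1): poly([(-62,78*s),(62,78*s),(62,259*s),(-62,259*s)],18,(255,0,0))
poly([(-54,-78),(-48,-78),(-48,78),(-54,78)],14,(255,0,255))
poly([(13.9+a,1.4+b) for a,b in((-45,-55),(45,-55),(45,55),(-45,55))],40,(0,0,255))
cv2.imwrite("pics/t3.png",big)
E
```

```text
[ 476.56109818 -275.3937883   150.4165358 ]
((486.37005615234375, 16.837162017822266), (109.04669189453125, 92.25382232666016), 85.59394073486328)
xs,ys -1.7577905889892578 1.3891896986389152
```

View pics/t3.png

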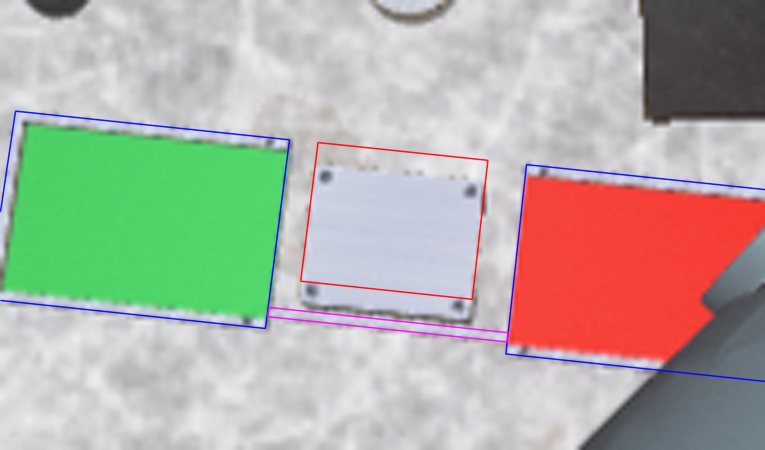

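step_arm(
  rows=[
    [[42, 8, 0], 0, 0],
    [[42, 8, 0], 0, 0],
    [[42, 8, 0], 0, 0],
    [[42, 8, 0], 0, 0],
    [[42, 8, 0], 0, 0],
    [[42, 8, 0], 0, 0],
    [[42, 5, 0], 0, 0],
    [[0, 0, 48], 0, 0],
    [[0, 0, 48], 0, 0],
    [[0, 0, 40], 0, 0],
    [[0, 0, 0], 0, 0],
    [[0, -4, 0], 0, 0],
    [[0, -3, 0], 0, 0],
    [[0, -1, 0], 0, 0],
    [[0, -1, 0], 0, 0],
    [[0, 0, 0], 0, 0],
  ],
)

```text
t: 9.4
tcp_pos: [547.0, 15.6, 15.5]
orientation: [179.9, 0.0, 85.0]
ft_force: [0.9, 0.2, 1.5]
width: 0.007
finger_force: 0.5
```

step_arm(
  rows=[
    [[0, -1, 0], 0, 0],
    [[0, -1, 0], 0, 0],
    [[0, -1, 0], 0, 0],
    [[0, 0, 0], 0, 0],
  ],
)

```text
t: 9.8
tcp_pos: [546.1, 15.4, 15.8]
orientation: [179.6, 0.0, 85.0]
ft_force: [6.8, -0.7, 0.2]
width: 0.004
finger_force: 3.4
```

step_arm(
  rows=[
    [[0, 1, 0], 0, 0],
    [[0, 0, 0], 0, 0],
  ],
)

```text
t: 10.0
tcp_pos: [546.2, 15.4, 15.4]
orientation: [179.8, 0.0, 85.0]
ft_force: [5.0, -1.1, 1.5]
width: 0.003
finger_force: 2.7
```

step_arm(
  rows=[
    [[0, 1, 0], 0, 0],
    [[0, 0, 0], 0, 0],
  ],
)

```text
t: 10.2
tcp_pos: [546.1, 15.5, 15.0]
orientation: [179.9, 0.0, 85.0]
ft_force: [3.4, -0.6, 2.5]
width: 0.003
finger_force: 2.1
```

step_arm(
  rows=[
    [[0, 6, 0], 0, 0],
    [[0, 0, -45], 0, 0.5],
    [[-21.5, -31, 0], 0, 1],
    [[-21.5, -31, 0], 0, 1],
    [[0, 0, 0], 0, 1],
    [[0, 0, 0], 0, 1],
    [[0, 0, 14], 0, 1],
    [[0, 0, 0], 0, 1],
    [[0, 0, 5], 0, 1],
    [[0, 0, 3], 0, 1],
    [[0, 0, 0], 0, 1],
  ],
)

```text
t: 11.3
tcp_pos: [491.2, -22.9, 40.6]
orientation: [179.4, 0.0, 85.0]
ft_force: [5.3, 0.1, 9.2]
width: 0.823
finger_force: 4.5
```

step_arm(
  rows=[
    [[0, 0, -15], 0, 1],
    [[0, 0, 0], 0, 1],
    [[0, 0, 0], 0, 1],
    [[0, 0, 0], 0, 1],
  ],
)

```text
t: 11.7
tcp_pos: [485.2, -21.9, 51.5]
orientation: [-179.9, -0.0, 85.0]
ft_force: [-0.1, -0.6, 0.1]
width: 0.999
finger_force: 0.0
```

```bash
python3 - <<'E'
from h import *
im=capture("scene");cv2.imwrite("pics/s4.png",cv2.resize(im[120:270,290:490],None,fx=4,fy=4,interpolation=cv2.INTER_CUBIC)[:,:,::-1])
print(observe()["tcp_pos"],observe()["width"])
E
```

```text
[485.20135641 -21.9469793   51.53787458] 1.0016165760063218
```

View pics/s4.png

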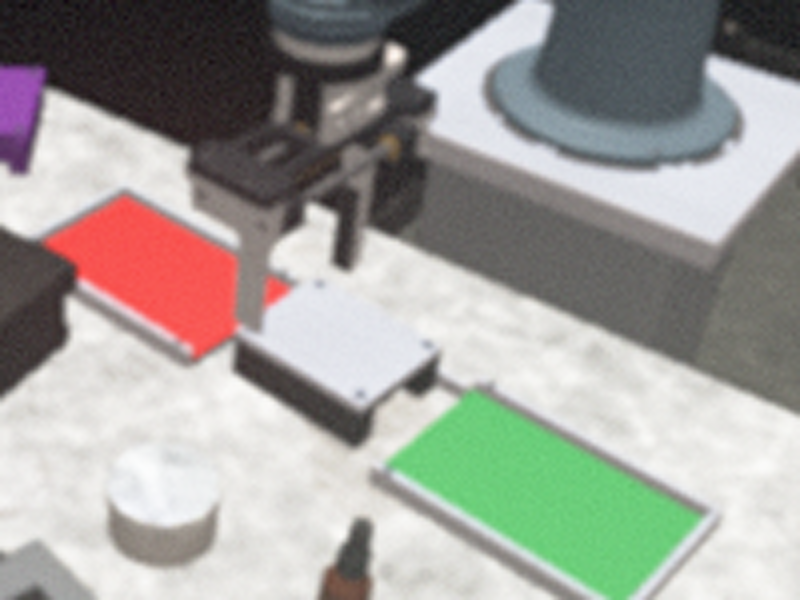

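step_arm(
  rows=[
    [[0, 0, 8], 0, 1],
    [[0, 0, 3], 0, 1],
    [[0, 0, 3], 0, 1],
    [[0, 0, 2], 0, 1],
    [[0, 0, 0], 0, 1],
  ],
)

```text
t: 12.25
tcp_pos: [485.6, -22.1, 36.1]
orientation: [-180.0, -0.0, 85.0]
ft_force: [-0.9, 0.3, 0.4]
width: 1.0
finger_force: 0.0
```

step_arm(
  rows=[
    [[0, 0, 6], 0, 1],
    [[0, 0, 6], 0, 1],
    [[0, 0, 6], 0, 1],
    [[0, 0, 0], 0.0, 0.9],
    [[0, 0, 0], 0, 0.9],
    [[0, 0, 0], 0, 0.9],
    [[0, 0, 0], 0, 0.9],
  ],
  force=12,
)

```text
t: 12.95
tcp_pos: [485.5, -22.1, 18.2]
orientation: [-180.0, -0.0, 85.0]
ft_force: [0.4, 0.2, -3.1]
width: 0.957
finger_force: 12.0
```

step_arm(
  rows=[
    [[0, 0, -10], 0, 0.9],
    [[0, 0, -10], 0, 0.9],
    [[0, 0, -10], 0, 0.9],
    [[0, 0, -10], 0, 0.9],
    [[0, 0, -10], 0, 0.9],
    [[0, 0, -10], 0, 0.9],
    [[0, 0, -10], 0, 0.9],
    [[0, 0, 0], 0, 0.9],
  ],
)

```text
t: 13.75
tcp_pos: [487.0, -22.5, 90.3]
orientation: [179.8, 0.0, 85.0]
ft_force: [0.3, -0.4, -3.2]
width: 0.955
finger_force: 12.0
```

```bash
python3 - <<'E'
from h import *
im=capture("scene");cv2.imwrite("pics/s5.png",cv2.resize(im[120:270,290:490],None,fx=4,fy=4,interpolation=cv2.INTER_CUBIC)[:,:,::-1])
s=observe();print(s["tcp_pos"],s["ft_force"],s["ft_torque"])
E
```

```text
[486.41997976 -22.36031711  89.34611753] [ 0.19017184 -0.1611947  -3.104625  ] [-0.16889255  0.061423   -0.02183819]
```

View pics/s5.png

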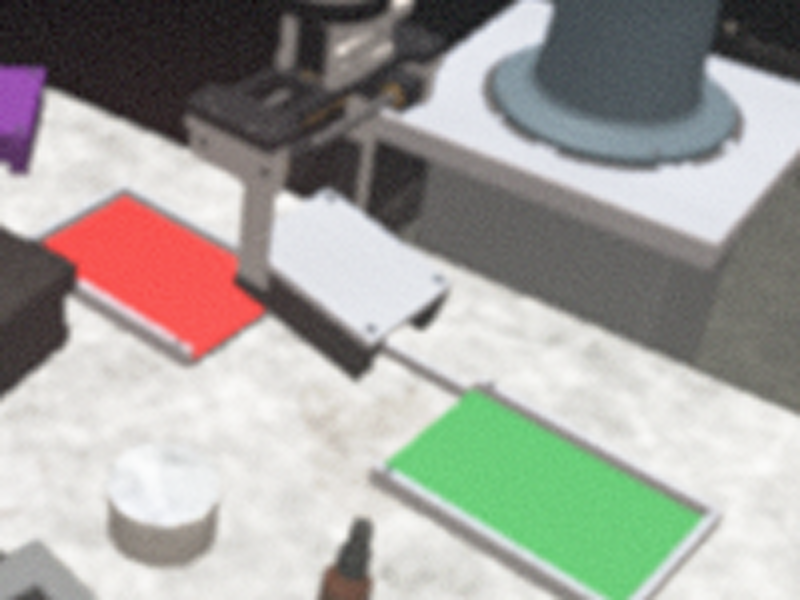

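step_arm(
  rows=[
    [[0, 0, 0], 0, 0.9],
    [[0, 0, 0], 0, 0.9],
    [[0, 0, 0], 0, 0.9],
  ],
  force=8,
)

```text
t: 14.1
tcp_pos: [485.4, -22.1, 87.8]
orientation: [-179.9, -0.0, 85.0]
ft_force: [-0.6, -0.1, -2.7]
width: 0.957
finger_force: 8.0
```

```bash
cat > tilt.py <<'E'
# fit tilt phi and pose of plate region in scene: maximise IoU of magazine silhouette
from h import *
import sys
def tilt(gl=(-40,28),off=12):
    s=observe();capture("scene")
    ds=[d for d in cut_out("magazine","scene") if d["at"][0]>330 and d["at"][0]<480]
    if not ds: print("none");return
    R=ds[0]["region"].astype(np.uint8);t=s["tcp_pos"]
    X=np.array([.9962,-.0872,0]);Y=np.array([.0872,.9962,0]);Z=np.array([0,0,1.])
    best=[]
    for ph in range(-10,200,3):
        c,n=np.cos(np.radians(ph)),np.sin(np.radians(ph))
        for dy in(-6,0,6):
          for dz in(-6,0,6):
            G=t+Z*(off+dz)+Y*dy;P=[]
            for a in(-45,45):
                for b in(-55,55):
                    for z in(0,40):
                        u,v=b-gl[0],z-gl[1];P.append(G+X*a+Y*(u*c+v*n)+Z*(-u*n+v*c))
            h=cv2.convexHull(proj("scene",np.array(P)).astype(np.float32)).astype(np.int32)
            m=cv2.fillConvexPoly(np.zeros((400,640),np.uint8),h,1)
            best.append(((m&R).sum()/(m|R).sum(),ph,dy,dz))
    best.sort(reverse=True);print("conf",ds[0]["confidence"],"phi:",[(round(float(b[0]),2),*b[1:]) for b in best[:5]])
    print(t.round(1),np.round(s["ft_force"],1),np.round(s["ft_torque"],2))
tilt()
E
python3 tilt.py
```

```text
conf 0.56 phi: [(0.88, 47, 0, 0), (0.87, 44, 0, 0), (0.86, 50, 0, 0), (0.86, 47, 0, 6), (0.86, 41, -6, 0)]
[485.4 -22.1  87.8] [-0.6 -0.1 -2.7] [-0.26  0.07  0.04]
```

step_arm(
  rows=[
    [[0, 0, -4], 0, 0.9],
    [[0, 0, -4], 0, 0.9],
    [[0, 0, 0], 0, 0.9],
    [[0, 0, 0], 0, 0.9],
  ],
  force=7,
)

```text
t: 14.6
tcp_pos: [486.0, -22.3, 96.8]
orientation: [180.0, 0.0, 85.0]
ft_force: [0.4, 1.0, -2.6]
width: 0.962
finger_force: 7.0
```

```bash
python3 tilt.py
```

```text
none
```

```bash
python3 tilt.py; python3 tilt.py
```

```text
conf 0.94 phi: [(0.84, 38, -6, -6), (0.84, 41, 0, 0), (0.84, 35, -6, -6), (0.84, 44, 0, 0), (0.83, 41, -6, -6)]
[485.8 -22.2  96.4] [-0.4  0.4 -1.6] [-0.16  0.06  0.03]
conf 0.77 phi: [(0.85, 38, -6, -6), (0.84, 44, 0, 0), (0.84, 41, -6, -6), (0.84, 44, 0, -6), (0.84, 50, 0, 0)]
[485.7 -22.1  96.3] [ 0.3 -0.8 -2.6] [-0.14  0.11  0.02]
```

step_arm(
  rows=[
    [[0, 0, 0], 0, 0.9],
    [[0, 0, 0], 0, 0.9],
    [[0, 0, 0], 0, 0.9],
  ],
  force=5,
)

```text
t: 15.2
tcp_pos: [485.8, -22.2, 96.5]
orientation: [-180.0, 0.0, 85.0]
ft_force: [0.1, -0.0, -3.7]
width: 0.955
finger_force: 5.0
```

```bash
python3 tilt.py
```

```text
conf 0.65 phi: [(0.83, 56, 0, 0), (0.82, 44, -6, -6), (0.82, 47, -6, 0), (0.82, 50, -6, -6), (0.82, 53, 0, 0)]
[485.8 -22.2  96.5] [ 0.1 -0.  -3.7] [-0.12  0.06  0.01]
```

step_arm(
  rows=[
    [[15, 0, 3], 0, 0.9],
    [[20, 0, 3], 0, 0.9],
    [[15, 0, 3], 0, 0.9],
    [[12, 0, 0], 0, 0.9],
    [[5, 0, 0], 0, 0.9],
    [[4, 0, 0], 0, 0.9],
    [[4, 0, 0], 0, 0.9],
    [[4, 0, 0], 0, 0.9],
    [[4, 0, -1], 0, 0.9],
    [[0, 0, 0], 0, 0.9],
  ],
  force=6,
)

```text
t: 16.3
tcp_pos: [493.2, 60.7, 88.7]
orientation: [180.0, -0.0, 85.0]
ft_force: [-0.2, 1.2, -2.3]
width: 0.956
finger_force: 6.0
```

```bash
python3 tilt.py
```

```text
conf 0.8 phi: [(0.85, 59, 0, 0), (0.84, 56, 0, -6), (0.84, 59, 0, -6), (0.84, 62, 0, 0), (0.84, 56, 0, 0)]
[493.2  60.7  88.7] [-0.2  1.2 -2.3] [-0.08  0.07  0.03]
```

step_arm(
  rows=[
    [[4, 0, 1], 0, 0.9],
    [[4, 0, 1], 0, 0.9],
    [[4, 0, 0], 0, 0.9],
    [[4, 0, 0], 0, 0.9],
    [[4, 0, 0], 0, 0.9],
    [[0, 0, 0], 0, 0.9],
  ],
)

```text
t: 17.0
tcp_pos: [495.3, 80.6, 88.0]
orientation: [180.0, 0.0, 85.1]
ft_force: [-3.5, -1.2, 7.4]
width: 0.959
finger_force: 6.0
```

```bash
python3 tilt.py
```

```text
conf 0.82 phi: [(0.77, 65, -6, 0), (0.77, 71, 0, 6), (0.76, 74, 0, 0), (0.76, 68, -6, 0), (0.75, 71, 0, 0)]
[495.3  80.6  88. ] [-3.5 -1.2  7.4] [-0.26  0.96 -0.01]
```

step_arm(
  rows=[
    [[3, 0, -5], 0, 0.9],
    [[8, 0, -2], 0, 0.9],
    [[8, 0, 0], 0, 0.9],
    [[5, 0, 2], 0, 0.9],
    [[5, 0, 2], 0, 0.9],
    [[5, 0, 1], 0, 0.9],
    [[5, 0, 0], 0, 0.9],
    [[0, 0, 0], 0, 0.9],
  ],
)

```text
t: 17.9
tcp_pos: [498.4, 120.2, 88.9]
orientation: [180.0, -0.0, 85.1]
ft_force: [-1.4, 1.0, 3.5]
width: 0.955
finger_force: 6.0
```

```bash
python3 tilt.py
```

```text
conf 0.96 phi: [(0.78, 77, -6, 6), (0.77, 77, -6, 0), (0.76, 83, 0, 0), (0.76, 80, -6, 0), (0.76, 74, -6, 0)]
[498.4 120.2  88.9] [-1.4  1.   3.5] [0.24 0.48 0.03]
```

step_arm(
  rows=[
    [[3, 0, 1], 0, 0.9],
    [[3, 0, 1], 0, 0.9],
    [[3, 0, 1], 0, 0.9],
    [[3, 0, 1], 0, 0.9],
    [[3, 0, 0], 0, 0.9],
    [[0, 0, 0], 0, 0.9],
  ],
)

```text
t: 18.6
tcp_pos: [499.5, 134.3, 84.3]
orientation: [180.0, 0.0, 85.0]
ft_force: [-0.6, 0.3, 1.7]
width: 0.962
finger_force: 6.0
```

```bash
python3 tilt.py; python3 - <<'E'
from h import *
im=capture("scene");cv2.imwrite("pics/s6.png",cv2.resize(im[120:270,310:510],None,fx=4,fy=4,interpolation=cv2.INTER_CUBIC)[:,:,::-1])
E
```

```text
conf 0.57 phi: [(0.67, 86, -6, 6), (0.67, 92, 0, 6), (0.66, 86, -6, 0), (0.66, 89, 0, 6), (0.66, 83, -6, 6)]
[499.5 134.3  84.3] [-0.6  0.3  1.7] [0.01 0.12 0.  ]
```

View pics/s6.png

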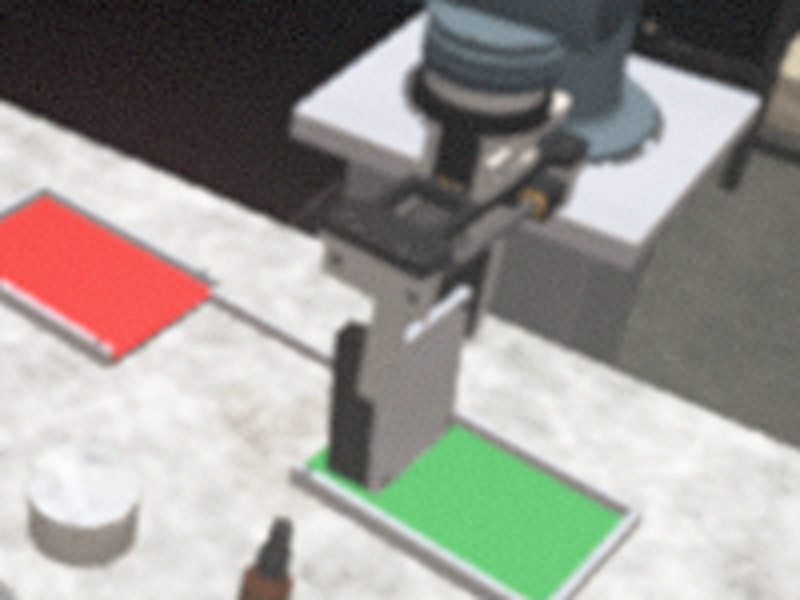

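step_arm(
  rows=[
    [[5.5, 0, -0.5], 0, 0.9],
    [[5.5, 0, 0], 0, 0.9],
    [[5.5, 0, 0], 0, 0.9],
    [[5.5, 0, 0.5], 0, 0.9],
    [[5.5, 0, 1], 0, 0.9],
    [[5.5, 0, 1], 0, 0.9],
    [[5.5, 0, 1.5], 0, 0.9],
    [[5.5, 0, 2], 0, 0.9],
    [[5, 0, 2], 0, 0.9],
    [[0, 0, 0], 0, 0.9],
  ],
  force=7,
)

```text
t: 19.75
tcp_pos: [504.0, 184.3, 78.1]
orientation: [180.0, -0.1, 85.1]
ft_force: [-2.1, 1.0, 5.4]
width: 0.956
finger_force: 7.0
```

```bash
python3 tilt.py
```

```text
conf 0.82 phi: [(0.57, 101, -6, 6), (0.55, 104, -6, 0), (0.54, 98, -6, 6), (0.54, 104, -6, -6), (0.54, 101, -6, 0)]
[504.  184.3  78.1] [-2.1  1.   5.4] [ 0.23  0.77 -0.01]
```

step_arm(
  rows=[
    [[0, 0, 0], 0, 0.9],
    [[0, 0, -10], 0, 0.9],
    [[0, 0, -10], 0, 0.9],
    [[-18, 0, 0], 0, 0.9],
    [[-18, 0, 0], 0, 0.9],
    [[-18, 0, 0], 0, 0.9],
    [[-18, 0, 0], 0, 0.9],
    [[-18, 0, 0], 0, 0.9],
    [[0, 0, 0], 0, 0.9],
  ],
  force=16,
)

```text
t: 20.75
tcp_pos: [496.1, 92.0, 97.5]
orientation: [180.0, 0.0, 84.9]
ft_force: [-0.6, 0.7, -2.9]
width: 0.955
finger_force: 16.0
```

```bash
python3 tilt.py; python3 - <<'E'
from h import *
im=capture("scene");cv2.imwrite("pics/s7.png",cv2.resize(im[120:270,310:510],None,fx=4,fy=4,interpolation=cv2.INTER_CUBIC)[:,:,::-1])
E
```

```text
conf 0.89 phi: [(0.62, 101, -6, 6), (0.61, 104, -6, 0), (0.61, 104, -6, 6), (0.6, 107, 0, 6), (0.6, 98, -6, 6)]
[496.1  92.   97.5] [-0.6  0.7 -2.9] [ 0.05  0.01 -0.07]
```

View pics/s7.png

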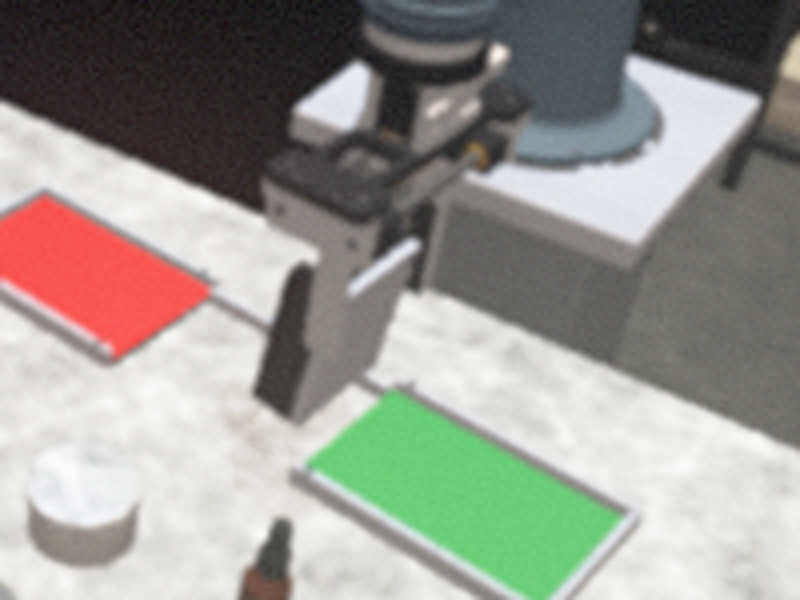

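step_arm(
  rows=[
    [[0, 0, 10], 0, 0.9],
    [[0, 0, 6], 0, 0.9],
    [[0, 0, 3], 0, 0.9],
    [[6, 0, 0], 0, 0.9],
    [[5, 0, 0], 0, 0.9],
    [[5, 0, 0], 0, 0.9],
    [[4, 0, 0], 0, 0.9],
    [[0, 0, 0], 0, 0.9],
  ],
  force=12,
)

```text
t: 21.7
tcp_pos: [497.8, 114.2, 78.2]
orientation: [180.0, -0.0, 85.1]
ft_force: [-0.5, -0.1, -2.4]
width: 0.956
finger_force: 12.0
```

step_arm(
  rows=[
    [[5, 0, 1], 0, 0.9],
    [[5, 0, 1], 0, 0.9],
    [[5, 0, 1], 0, 0.9],
    [[5, 0, 1.5], 0, 0.9],
    [[0, 0, 0], 0, 0.9],
  ],
  force=9,
)

```text
t: 22.2
tcp_pos: [499.7, 134.0, 73.6]
orientation: [180.0, -0.0, 85.1]
ft_force: [-0.2, 0.1, 1.1]
width: 0.955
finger_force: 9.0
```

```bash
python3 tilt.py
```

```text
conf 0.71 phi: [(0.48, 119, -6, 6), (0.47, 116, -6, 6), (0.46, 122, -6, 6), (0.45, 125, -6, 6), (0.45, 122, -6, 0)]
[499.7 134.   73.6] [-0.2  0.1  1.1] [ 0.01  0.12 -0.03]
```

step_arm(
  rows=[
    [[5, 0, 4], 0, 0.9],
    [[5, 0, 4], 0, 0.9],
    [[5, 0, 4], 0, 0.9],
    [[5, 0, 5], 0, 0.9],
    [[5, 0, 5], 0, 0.9],
    [[0, 0, 0], 0, 0.9],
  ],
  force=8,
)

```text
t: 22.9
tcp_pos: [502.3, 159.5, 52.0]
orientation: [179.9, -0.1, 85.0]
ft_force: [-0.1, 1.6, 1.3]
width: 0.958
finger_force: 8.0
```

```bash
python3 tilt.py
```

```text
conf 0.57 phi: [(0.35, 134, -6, 6), (0.34, 137, -6, 6), (0.34, 137, -6, 0), (0.33, 140, 0, 6), (0.33, 140, -6, -6)]
[502.3 159.5  52. ] [-0.1  1.6  1.3] [ 0.32  0.06 -0.08]
```

step_arm(
  rows=[
    [[3, 0, 5], 0, 0.9],
    [[3, 0, 5], 0, 0.9],
    [[2, 0, 5], 0, 0.9],
    [[2, 0, 5], 0, 0.9],
    [[2, 0, 5], 0, 0.9],
    [[0, 0, 4], 0, 0.9],
    [[0, 0, 0], 0, 0.9],
  ],
)

```text
t: 23.7
tcp_pos: [501.9, 169.8, 21.3]
orientation: [-179.9, 0.0, 85.0]
ft_force: [0.1, -0.4, -3.3]
width: 0.956
finger_force: 8.0
```

```bash
python3 tilt.py; python3 tilt.py
```

```text
conf 0.82 phi: [(0.37, 155, -6, 6), (0.37, 158, -6, 6), (0.36, 161, 0, 6), (0.36, 161, -6, 6), (0.36, 158, -6, 0)]
[501.9 169.8  21.3] [ 0.1 -0.4 -3.3] [-0.1  -0.09  0.08]
conf 0.84 phi: [(0.39, 155, -6, 6), (0.39, 158, -6, 6), (0.38, 161, 0, 6), (0.38, 158, -6, 0), (0.38, 164, 0, 6)]
[501.9 169.9  21.8] [-0.1 -0.1 -3. ] [-0.05 -0.    0.01]
```

step_arm(
  rows=[
    [[0, 0, 0], 0, 1],
    [[0, 0, 0], 0, 1],
    [[0, 0, 0], 0, 1],
    [[0, 0, -15], 0, 1],
    [[0, 0, -45], 0, 1],
    [[0, 0, -45], 0, 1],
    [[-45, 0, -20], 0, 1],
    [[-45, 0, 0], 0, 1],
    [[-45, 0, 0], 0, 0.7],
    [[-45, 0, 0], 0, 0.7],
    [[-45, 0, 0], 0, 0.7],
    [[-30, 0, 0], 0, 0.7],
    [[-30, 0, 0], 0, 0.7],
    [[0, 0, 0], 0, 0.7],
  ],
)

```text
t: 25.3
tcp_pos: [478.1, -116.7, 149.0]
orientation: [179.9, 0.1, 84.8]
ft_force: [0.3, 0.7, 1.2]
width: 0.702
finger_force: 0.0
```

```bash
python3 - <<'E'
from h import *
O=np.array([488,15.3]);X=np.array([.9962,-.0872]);Y=np.array([.0872,.9962])
print(observe()["tcp_pos"])
im=capture("top").astype(int)
for d in cut_out("magazine","top"):
    _,ct=quad(d["region"]);r=rect("top",ct,48);D=np.array(r[0])-O;print(np.round(d["at"]),d["confidence"],r,"xs,ys",D@X,D@Y)
    reg=im[d["region"]];print("mean colour",reg.mean(0),"yellow px",((reg[:,0]>reg[:,2]+60)&(reg[:,1]>reg[:,2]+40)).sum())
capture("scene")
for q in("loupe","dropper_bottle","film_tin"): print(q,[back("scene",d["at"],0).round() for d in landmark_of(q,"scene")[:1]])
E
```

```text
[ 478.07866246 -116.74846819  149.02649416]
[416. 254.] 0.83 ((406.38714599609375, -381.0834045410156), (111.6987533569336, 98.20072174072266), 35.31475067138672) xs,ys -46.73809228271484 -401.9937884729004
mean colour [165.63636364  91.69597615 185.61251863] yellow px 0
[240. 222.] 0.6 ((491.4463195800781, 121.59571838378906), (106.68374633789062, 92.32763671875), 85.7808609008789) xs,ys -5.835763077392579 106.19231372131348
mean colour [156.40265487 158.82477876  65.61681416] yellow px 450
loupe [array([663., 245.,   0.])]
dropper_bottle [array([677., 140.,   0.])]
film_tin []
```

step_arm(
  rows=[
    [[40, -1, 0], 0, 0.64],
    [[40, -1, 0], 0, 0.64],
    [[40, -1, 0], 0, 0.64],
    [[39, 0, 0], 0, 0.64],
    [[0, 0, 45], 0, 0.64],
    [[0, 0, 45], 0, 0.64],
    [[0, 0, 44], 0, 0.64],
    [[0, 0, 0], 0, 0.64],
    [[8, 0, 0], 0, 0.64],
    [[8, 0, 0], 0, 0.64],
    [[8, 0, 0], 0, 0.64],
    [[8, 0, 0], 0, 0.64],
    [[8, 0, 0], 0, 0.64],
    [[8, 0, 0], 0, 0.64],
    [[8, 0, 0], 0, 0.64],
    [[8, 0, 0], 0, 0.64],
    [[8, 0, 0], 0, 0.64],
    [[8, 0, 0], 0, 0.64],
    [[0, 0, 0], 0, 0.64],
  ],
)

```text
t: 27.5
tcp_pos: [495.3, 125.8, 13.2]
orientation: [-180.0, -0.1, 85.1]
ft_force: [-0.2, 0.5, -1.0]
width: 0.638
finger_force: 0.0
```

step_arm(
  rows=[
    [[5, 0, 0], 0, 0.64],
    [[5, 0, 0], 0, 0.64],
    [[4, 0, 0], 0, 0.64],
    [[3, 0, 0], 0, 0.64],
    [[2, 0, 0], 0, 0.64],
    [[2, 0, 0], 0, 0.64],
    [[2, 0, 0], 0, 0.64],
    [[1, 0, 0], 0, 0.64],
    [[0, 0, 0], 0, 0.64],
  ],
)

```text
t: 28.4
tcp_pos: [497.8, 148.6, 13.6]
orientation: [180.0, -0.0, 85.0]
ft_force: [0.5, 0.6, -0.2]
width: 0.642
finger_force: 0.1
```

step_arm(
  rows=[
    [[1.5, 0, 0], 0, 0.64],
    [[1.5, 0, 0], 0, 0.64],
    [[1, 0, 0], 0, 0.64],
    [[1, 0, 0], 0, 0.64],
    [[0, 0, 0], 0, 0.64],
  ],
)

```text
t: 28.9
tcp_pos: [497.8, 148.9, 13.7]
orientation: [-179.9, 0.5, 85.1]
ft_force: [-5.5, -22.5, 7.6]
width: 0.639
finger_force: 11.3
```

step_arm(
  rows=[
    [[-2, 0, 0], 0, 0.64],
    [[-2, 0, 0], 0, 0.64],
    [[-2, 0, 0], 0, 0.64],
    [[-10, 0, 0], 0, 0.64],
    [[-20, 0, 0], 0, 0.64],
    [[0, 0, -45], 0, 0.64],
    [[0, 0, -45], 0, 0.64],
    [[-45, 0, -40], 0, 0.64],
    [[-45, 0, 0], 0, 0.64],
    [[-45, 0, 0], 0, 0.64],
    [[-45, 0, 0], 0, 0.64],
    [[-45, 0, 0], 0, 0.64],
    [[0, 0, 0], 0, 0.64],
  ],
)

```text
t: 30.2
tcp_pos: [475.9, -103.4, 137.2]
orientation: [179.9, 0.1, 84.7]
ft_force: [-0.8, -0.4, 1.0]
width: 0.64
finger_force: 0.0
```

```bash
python3 - <<'E'
from h import *
O=np.array([488,15.3]);X=np.array([.9962,-.0872]);Y=np.array([.0872,.9962])
im=capture("top").astype(int)
for d in cut_out("magazine","top"):
    _,ct=quad(d["region"]);r=rect("top",ct,48);D=np.array(r[0])-O;print(d["confidence"],r,"xs,ys",D@X,D@Y)
r,g,b=im[...,0],im[...,1],im[...,2];_,ct=quad((g>r+60)&(g>b+60));q=np.array([(back("top",p[0],8)[:2]-O) for p in ct]);print("green ys range",(q@Y).min(),(q@Y).max(),"xs",(q@X).min(),(q@X).max())
# row-wise last green ys at interior strips
for lo in(-40,-20,0,20,40):
    s=q[abs(q@X-lo)<8];print(lo,(s@Y).round(1).min() if len(s) else None,(s@Y).max().round(1) if len(s) else None)
for n in("loupe","dropper_bottle","film_tin"): print(n,[(d["at"]) for d in landmark_of(n,"top")[:2]])
E
```

```text
0.63 ((499.5801086425781, 208.21853637695312), (115.9779052734375, 92.32140350341797), 85.02879333496094) xs,ys -5.286392142333984 193.1952314123535
0.63 ((408.0484924316406, -380.6864013671875), (109.62223815917969, 93.8262710571289), 33.178653717041016) xs,ys -45.117677640380855 -401.4534245019531
green ys range 78.52993650057185 250.65621304684143 xs -55.513368878782494 54.98898910318267
-40 79.6 142.7
-20 78.9 142.9
0 78.6 142.8
20 78.6 142.2
40 78.7 249.8
loupe [[203.7, 164.5]]
dropper_bottle [[241.6, 161.8], [331.7, 226.0]]
film_tin [[280.9, 162.5]]
```

```bash
python3 -c "
from rig import *
print(hand_in())"
```

```text
the job is handed in; nothing more can be done
None
```

The magazine is turned over, plate down in the green bay, pushed square and fully home against the end wall (last image: inner face at 142–143 mm along its width, where 143 mm is home); loupe, bottle and tin still stand in place, and I handed the job in at about 30 s.

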